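Hold a payout plunger at half stroke

ROBOT

A 6-joint arm with a two-finger parallel gripper is mounted at the origin on the work surface. World frame = base frame: x ahead of the robot, y to its left, z up, the work surface at z = 0. Lengths are in m, angles in degrees, forces in N, time in s.
With the tool pointing down it reaches from about 0.375 to 0.9 m from the base axis. Payload 3.1 kg.
Tool frame: the origin (TCP) lies on the front face of the gripper's body, between the roots of the fingers; the fingertips stand 70 mm ahead of it and the grasp point (between the pads) lies 51 mm ahead of it (bot.tip_extent is the distance from the TCP to the fingertips, in m); z points along the fingers, x is the direction in which the jaws open and shut, and the axes are right-handed (so a half turn about z gives the same grasp; the last joint's range is limited). The gripper opens to 87 mm and grips with 3 to 60 N. Pads are 19 mm wide; open, the fingers measure 117 mm over their backs; the gripper's body (75 mm by 190 mm) begins 51 mm behind the grasp point.
Start: joints at [59.502, 30.224, 82.088, -0, 67.689, -10.227], TCP at [0.216, 0.586, 0.292] pointing down, gripper open.
Joint ranges: [-176.69, 176.69], [-43.24, 126.21], [12.49, 139.97], [-82, 262], [0, 151.66], [-163.58, 163.58]. Speed limits (degrees/s): [159.86, 159.86, 180, 180, 180, 180].

INTERFACE

Orientations are given as a 3x3 rotation matrix whose columns are the frame's x, y, z axes.
In Python, from rig import bot, viewer, ticket gives the robot as it stands. The module is installed in compiled form; this text tells all that it offers.
- The arm moves only by the tool arm_command, never from a script. Its argument "targets" is a list of rows, each an object with "rot": the turn, a rotation vector about the tool's x, y, z in degrees, a list of three; "offset": the shift along the tool's x, y, z in cm, a list of three; "gripper": the closure, from 0 (fully open) to 1 (shut). A call has 1 to 8 rows; each row is the pose to reach, as a shift and turn from the pose commanded when the call began, along the tool's axes at that moment; what a row does not reach only later rows make up. A row lasts 1/10 s, in which the tool goes at most 50 mm and 8.59 degrees, less where a joint would pass 70% of its speed; a pose out of reach is approached as far as the arm can. A call with a gripper value outside its range is refused whole. The fingers move at their own pace and stop on an object; the grip force is fixed at half the most. Time passes only in rows, so rows that repeat a pose let the fingers close. It gives the time, the measured TCP pose, the force and the opening at its end, in the units of the state.
- bot.read_state(): the state, without advancing time (a new reading comes with each control period).
- viewer.capture(name): name is "scene" or "top" or "wrist"; returns a dict with "frame" (420x560x3 uint8, red, green, blue), "fx", "fy", "cx", "cy" (pixels), "view" (4x4, takes a point from world to camera coordinates). Camera axes: x right, y down, z forward; pixel columns grow to the right and rows downward; lengths in m; the calibration is good to about 2 mm. A picture is of the moment at which its call begins. There is no depth.
- ticket.hand_in(): hands the job in, once; it reports no verdict.
The state is a dict: "time_s": time; "joint_positions": joint angles; "qvel": joint speeds; "tau": joint torques, N m; "position": TCP position; "tcp_rot": TCP orientation; "force": force on the tool from outside, world axes, zero at the start; "moment": the same for the moment, N m; "opening": opening from 0.0 (shut) to 1.0 (fully open).
Only numpy, scipy, OpenCV 4.12 (cv2) and the standard library are available. Lean on these libraries where they do the work, as an engineer would, in place of code of your own. Each camera call takes 0.05 s, during which the arm holds its last target. There are 200 camera calls.

TASK

Pull the cash drawer wide open by its handle. In the block in the drawer, grip the plunger with the round head (not the square one) and draw it straight up, without forcing it sideways, until it is half-way out of its bore (20 mm up), never pulling it right out, and hold it there: the program finishes while the gripper still holds it. Leave the square-headed plunger seated, the drawer open and everything else on the counter where it is.

Things in the scene. Friction and masses are not known exactly. Their poses are not given: they have to be found in the camera images.
- drawer (a joint): opening of the drawer along its slide in m: 0 shut (as it starts), 0.165 at its stop. The slide is level, has no spring, stays where it is left, and takes about 5 N to move. It slides towards the handle's -x axis (roughly to the robot).
- cabinet: fixed grey steel cabinet, 260 deep (x) x 280 wide (y) x 130 mm high, origin at the centre of its underside; one drawer, opening to its -x side. The drawer's steel front is 12 mm thick, 120 mm above the counter at its top, and stands proud of the cabinet.
- handle (a point): middle of the drawer's horizontal bar handle (dark steel bar 10 mm thick, 120 mm long between two posts), 97 mm above the counter, 33 mm below the cabinet's top. Axes as the drawer's: -x points the way it opens, y along the bar, z up. The drawer's front face is 45 mm behind the bar (+x), a free gap of 40 mm.
- block_top (a point): middle of the top face of the aluminium block (60 x 160 x 45 mm) fixed in the drawer: 61 mm above the counter, 127 mm behind the handle bar, axes as the handle's. Two upright bores, 17 mm wide, 40 mm deep, at y = +50 and -50 mm, 70 mm behind the drawer's front. Hidden under the cabinet's top until the drawer is opened. The drawer's sides are lower than the heads.
- round_plunger_head (a point): centre of the round head (30 mm diameter, 18 mm tall) of the steel plunger to draw, about 0.2 kg; its 16 mm shank stands 40 mm deep in either bore and falls back if let go. Seated, this point is 28 mm above the block's top (89 mm above the counter), the head's underside 19 mm above the block; half-way out it is 48 mm above the block's top. z runs up the shank.
- square_plunger_head (a point): centre of the square head (30 x 30 x 18 mm) of the other plunger, otherwise alike, in the other bore, 100 mm from the first; to be left seated.
- validator_mid (a point): bystander, centre of it: black box 113 x 70 x 56 mm lying left of the cabinet (as seen from the robot); to be left alone
- guide_a_mid (a point): bystander, centre of it: bronze U-shaped coin guide, 111 x 30 x 22 mm, lying on the left half of the cabinet's top; to be left alone
- guide_b_mid (a point): bystander, centre of it: the same kind of bronze coin guide, lying on the right half of the cabinet's top; to be left alone
- tube_mid (a point): bystander, centre of it: clear coin tube, 34 mm diameter, 110 mm tall, standing right of the cabinet; to be left alone
- nut_spinner_mid (a point): bystander, centre of it: yellow-handled nut spinner, 207 mm long, 28 mm thick, lying left of where the drawer comes out; to be left alone
- cash_door_mid (a point): bystander, centre of it: loose steel cash door 150 x 110 x 6 mm with a cam lock, lying flat right of where the drawer comes out; to be left alone

How it is judged:
By the outcome, as a careful person would: the job done as asked, in the order asked, and still so for the second after the job is handed in, while the arm keeps its last pose, push and grip.
It also fails if it takes over 42 s, if anything falls off the work surface, if the arm or the gripper's body presses on something with over 40 N, if the wrist force passes 120 N, or if a joint passes its speed limit or range.

## Working session

There is one attempt and no reset: what is moved stays moved. The work goes in short steps, Python scripts to look and compute and a tool call to move; the robot and the scene stay as the last step left them, time stands still between calls to the robot, and variables do not carry over. Pictures are saved under pics/ and viewed, about 8 in all and at most 12, crops included, and the job is handed in when it is done.

Besides the shell and the picture viewer there is one more tool, called after "Call:" by a JSON object that holds its "name" and its "arguments", one argument or row to a line. arm_command: Moves the arm, as the interface text tells. Its arguments: {"type":"object","properties":{"targets":{"type":"array"}},"required":["targets"]}

```bash
mkdir -p pics
cat > h.py <<'E'
import numpy as np, cv2
from rig import bot, viewer, ticket
def snap(cam,name,crop=None,scale=1):
    c=viewer.capture(cam); np.savez('pics/'+name+'.npz',**{k:np.array(v) for k,v in c.items()})
    f=c['frame'][:,:,::-1]
    if crop: f=f[crop[1]:crop[3],crop[0]:crop[2]]
    cv2.imwrite('pics/'+name+'.png',cv2.resize(f,None,fx=scale,fy=scale)); return c
def back(c,u,v,z):
    V=np.array(c['view']);R=V[:3,:3];t=V[:3,3];o=-R.T@t
    d=R.T@np.array([(u-c['cx'])/c['fx'],(v-c['cy'])/c['fy'],1]); return o+d*(z-o[2])/d[2]
def load(n): return dict(np.load('pics/'+n+'.npz'))
E
python3 -c "
from h import *
a=snap('scene','s1')['frame'];b=snap('top','t1')
print(bot.read_state());print(b['view'],b['fx'])"
```

```text
{'time_s': 0.1, 'joint_positions': array([ 5.95009054e+01,  3.02711320e+01,  8.21508186e+01, -7.50667441e-04,
        6.76881052e+01, -1.02271167e+01]), 'qvel': array([-0.04401557, -0.11535538, -0.22921072, -0.05439901,  0.05113425,
        0.05403743]), 'tau': array([ 2.00542463e-04, -4.40986562e+01, -1.77151823e+01,  6.35054195e-02,
        5.34176314e-02, -5.63733465e-05]), 'position': array([0.21624509, 0.58582749, 0.29138639]), 'tcp_rot': array([[ 3.46471320e-01,  9.38060070e-01, -9.64427913e-04],
       [ 9.38058657e-01, -3.46472506e-01, -1.66121488e-03],
       [-1.89246710e-03, -3.29126642e-04, -9.99998155e-01]]), 'force': array([-0.45605484, -0.85597168,  0.33763733]), 'moment': array([ 0.0097488 , -0.05383357,  0.00838461]), 'opening': 1.0001266467509344}
[[-0.01805931 -0.99969991  0.01655133 -0.01474813]
 [-0.99701942  0.01676407 -0.07530761  0.60340157]
 [ 0.07500755 -0.017862   -0.99702298  1.25525864]
 [ 0.          0.          0.          1.        ]] 446.68350547852634
```

View pics/s1.png

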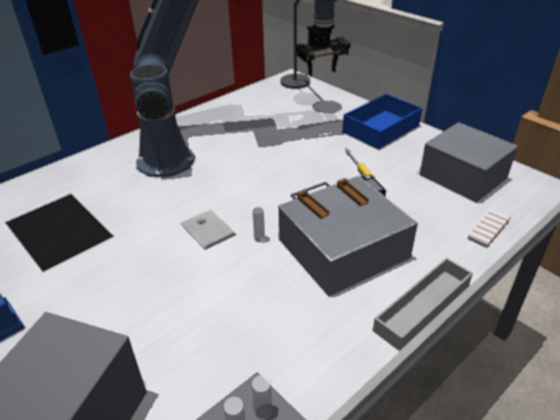

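View pics/t1.png

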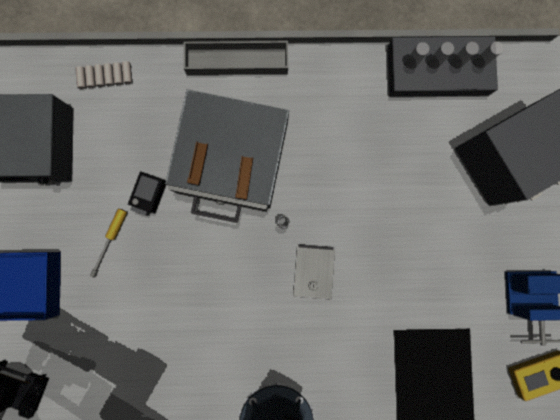

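The scene view shows the cabinet with two guides on top. In the top view the cabinet is at about (230,150), the handle bar near (216,219), the tube at (282,221), the nut spinner at (110,240) and the cash door at (314,272). I'll zoom in on the handle.

```bash
python3 -c "
from h import *
c=load('t1');f=c['frame'][80:230,160:300,::-1];cv2.imwrite('pics/t1z.png',cv2.resize(f,None,fx=4,fy=4,interpolation=cv2.INTER_CUBIC))
for p in [(187,91),(288,110),(271,208),(168,186)]: print(p,back(c,*p,.13))
for p in [(216,219)]: print(p,back(c,*p,.102))
"
```

```text
(187, 91) [0.91255783 0.22317022 0.13      ]
(288, 110) [ 0.85741946 -0.04502019  0.13      ]
(271, 208) [0.59621166 0.00454201 0.13      ]
(168, 186) [0.65853565 0.27331907 0.13      ]
(216, 219) [0.57133894 0.15211026 0.102     ]
```

View pics/t1z.png

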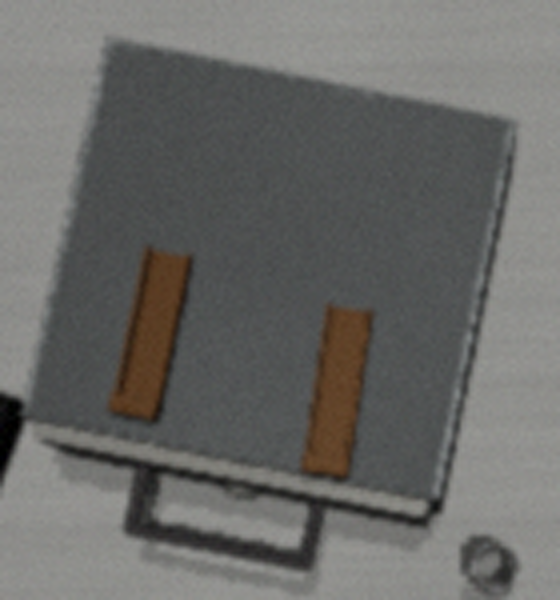

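The zoomed crop shows the bar spanning about (128,527) to (312,562). The drawer front edge runs from (40,435) to (430,510), and guide B ends close to the front edge.

```bash
python3 -c "
from h import *
c=load('t1');z=lambda u,v,h:back(c,160+(u+.5)/4-.5,80+(v+.5)/4-.5,h)[:2]
A=z(108,38,.13);B=z(515,122,.13);C=z(30,420,.13);D=z(432,500,.13)
bl=z(137,530,.102);br=z(305,561,.102)
for p,q in [(B,A),(D,C),(br,bl)]: d=p-q; print(np.hypot(*d),np.degrees(np.arctan2(-(q-p)[0],(q-p)[1])) )
for p,q in [(A,C),(B,D)]: d=p-q; print(np.hypot(*d),np.degrees(np.arctan2(d[1],d[0])))
yaw=np.radians(10.8);ex=np.array([np.cos(yaw),np.sin(yaw)])
print(A,B,C,D,'bar',(bl+br)/2,'bar pred from centre',(A+B+C+D)/4, (A+B)/2-ex*(.26+.057))
s=bot.read_state();print(np.degrees(np.arctan2(s['tcp_rot'][1,0],s['tcp_rot'][0,0])))
"
```

```text
0.2768853971773412 -12.645757081673354
0.2684790333680156 -12.250685162277504
0.11414448218385097 -11.454815502018235
0.260612958860475 -11.386229728565995
0.25871268544520953 -13.240219232022113
[0.91768307 0.22415512] [ 0.85706662 -0.04601366] [0.66219933 0.27560578] [0.60523094 0.0132404 ] bar [0.5794185  0.15504739] bar pred from centre [0.76054499 0.11674691] [0.57598979 0.02967086]
69.72832560986916
```

```bash
cat >> h.py <<'E'
from scipy.spatial.transform import Rotation as Ro
YAW=np.radians(-12.3); EX=np.array([np.cos(YAW),np.sin(YAW),0]); EY=np.array([-EX[1],EX[0],0])
RD=np.column_stack([EY,EX,[0,0,-1]])   # jaws along drawer y, tool down
def plan(p,R=RD):
    s=bot.read_state();T=s['tcp_rot']
    print('rot',np.round(Ro.from_matrix(T.T@R).as_rotvec(degrees=True),2),'off cm',np.round(T.T@(np.array(p)-s['position'])*100,2))
E
python3 -c "
from h import *
print(np.linalg.det(RD)); plan(np.array([.579,.155,.25])+.022*EX)"
```

```text
1.0
rot [-0.03  0.11 -7.97] off cm [-27.53  51.14   4.17]
```

Call:
{"name": "arm_command", "arguments": {
  "targets": [
    {"rot":[0,0.1,-8],"offset":[-13.8,25.6,2],"gripper":1},
    {"rot":[0,0.1,-8],"offset":[-27.5,51.1,4.2],"gripper":1},
    {"rot":[0,0.1,-8],"offset":[-27.5,51.1,4.2],"gripper":1},
    {"rot":[0,0.1,-8],"offset":[-27.5,51.1,4.2],"gripper":1},
    {"rot":[0,0.1,-8],"offset":[-27.5,51.1,4.2],"gripper":1},
    {"rot":[0,0.1,-8],"offset":[-27.5,51.1,4.2],"gripper":1},
    {"rot":[0,0.1,-8],"offset":[-27.5,51.1,4.2],"gripper":1},
    {"rot":[0,0.1,-8],"offset":[-27.5,51.1,4.2],"gripper":1}
  ]
}}

```text
time_s: 0.9
position: [0.4814, 0.2854, 0.263]
tcp_rot: [[0.213, 0.977, -0.0], [0.977, -0.213, 0.002], [0.002, -0.0, -1.0]]
force: [1.3, 1.3, 0.4]
opening: 0.351
```

```bash
python3 -c "
from h import *
plan(np.array([.579,.155,.25])+.022*EX)"
```

```text
rot [-0.03 -0.09  0.03] off cm [-10.68  14.51   1.28]
```

Call:
{"name": "arm_command", "arguments": {
  "targets": [
    {"rot":[0,0,0],"offset":[-5.3,7.2,0.6],"gripper":1},
    {"rot":[0,0,0],"offset":[-10.7,14.5,1.3],"gripper":1},
    {"rot":[0,0,0],"offset":[-10.7,14.5,1.3],"gripper":1},
    {"rot":[0,0,0],"offset":[-10.7,14.5,1.3],"gripper":1},
    {"rot":[0,0,0],"offset":[-10.7,14.5,1.3],"gripper":1},
    {"rot":[0,0,0],"offset":[-10.7,14.5,1.3],"gripper":1},
    {"rot":[0,0,0],"offset":[-10.7,14.5,1.3],"gripper":1}
  ]
}}

```text
time_s: 1.6
position: [0.5983, 0.1528, 0.2499]
tcp_rot: [[0.212, 0.977, -0.001], [0.977, -0.212, 0.002], [0.002, -0.002, -1.0]]
force: [0.1, 0.3, 0.1]
opening: 0.006
```

```bash
python3 -c "
from h import *
s=bot.read_state();print(s['position'],s['opening'],s['force'])
plan(np.array([.579,.155,.153])+.022*EX)
a=snap('scene','s2');w=snap('wrist','w2')
f=np.hstack([cv2.resize(a['frame'][80:290,200:480],(400,300)),cv2.resize(w['frame'],(400,300))])[:,:,::-1];cv2.imwrite('pics/m2.png',f)
def pr(c,p): 
  q=c['view']@np.append(p,1); return c['cx']+c['fx']*q[0]/q[2],c['cy']+c['fy']*q[1]/q[2]
bar=np.array([.579,.155,.097])
for p in [bar+.055*EY,bar-.055*EY,bar+.022*EX]: u,v=pr(w,p);print(400+u*400/560,v*300/420)
"
```

```text
[0.59826143 0.15276581 0.2499095 ] 0.006462861585124841 [0.08840986 0.33897542 0.11901438]
rot [-0.11 -0.09  0.08] off cm [-0.21  0.29  9.69]
652.1029739424159 135.52891710047322
540.6613704642582 135.35222510608182
596.4158434653056 156.6983960990135
```

View pics/m2.png

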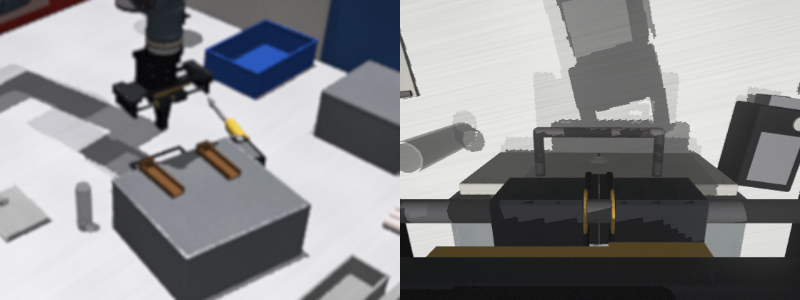

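The composite shows the gripper over the cabinet's front edge, with the body's long side along the jaws. In the wrist view the bar is at row 131 and columns 537–660, so it sits about 3 mm nearer the robot than I estimated. I'll lower the closed fingers behind the bar.

Call:
{"name": "arm_command", "arguments": {
  "targets": [
    {"rot":[0,0,0],"offset":[-0.1,0,3.5],"gripper":1},
    {"rot":[0,0,0],"offset":[-0.1,0,6.5],"gripper":1},
    {"rot":[0,0,0],"offset":[-0.1,0,8.5],"gripper":1},
    {"rot":[0,0,0],"offset":[-0.1,0,9.7],"gripper":1},
    {"rot":[0,0,0],"offset":[-0.1,0,9.7],"gripper":1},
    {"rot":[0,0,0],"offset":[-0.1,0,9.7],"gripper":1}
  ]
}}

```text
time_s: 2.3
position: [0.5996, 0.1516, 0.154]
tcp_rot: [[0.212, 0.977, 0.002], [0.977, -0.212, 0.002], [0.002, 0.001, -1.0]]
force: [0.6, 0.3, 0.9]
opening: 0.005
```

Call:
{"name": "arm_command", "arguments": {
  "targets": [
    {"rot":[0,0,0],"offset":[0,-0.5,0],"gripper":1},
    {"rot":[0,0,0],"offset":[0,-1,0],"gripper":1},
    {"rot":[0,0,0],"offset":[0,-1.5,0],"gripper":1},
    {"rot":[0,0,0],"offset":[0,-2,0],"gripper":1},
    {"rot":[0,0,0],"offset":[0,-2.5,0],"gripper":1},
    {"rot":[0,0,0],"offset":[0,-3,0],"gripper":1},
    {"rot":[0,0,0],"offset":[0,-3.5,0],"gripper":1},
    {"rot":[0,0,0],"offset":[0,-4,0],"gripper":1}
  ]
}}

```text
time_s: 3.1
position: [0.5599, 0.1597, 0.1534]
tcp_rot: [[0.213, 0.977, 0.001], [0.977, -0.213, 0.002], [0.002, 0.0, -1.0]]
force: [3.1, -0.0, 1.8]
opening: 0.003
```

Call:
{"name": "arm_command", "arguments": {
  "targets": [
    {"rot":[0,0,0],"offset":[0,-0.9,0],"gripper":1},
    {"rot":[0,0,0],"offset":[0,-1.8,0],"gripper":1},
    {"rot":[0,0,0],"offset":[0,-2.7,0],"gripper":1},
    {"rot":[0,0,0],"offset":[0,-3.6,0],"gripper":1},
    {"rot":[0,0,0],"offset":[0,-4.5,0],"gripper":1},
    {"rot":[0,0,0],"offset":[0,-5.4,0],"gripper":1},
    {"rot":[0,0,0],"offset":[0,-6.3,0],"gripper":1},
    {"rot":[0,0,0],"offset":[0,-7.2,0],"gripper":1}
  ]
}}

```text
time_s: 3.9
position: [0.4892, 0.1751, 0.1532]
tcp_rot: [[0.213, 0.977, 0.001], [0.977, -0.213, 0.002], [0.002, 0.0, -1.0]]
force: [4.1, 1.4, 2.5]
opening: 0.004
```

Call:
{"name": "arm_command", "arguments": {
  "targets": [
    {"rot":[0,0,0],"offset":[0,-0.8,0],"gripper":1},
    {"rot":[0,0,0],"offset":[0,-1.6,0],"gripper":1},
    {"rot":[0,0,0],"offset":[0,-2.4,0],"gripper":1},
    {"rot":[0,0,0],"offset":[0,-3.2,0],"gripper":1},
    {"rot":[0,0,0],"offset":[0,-3.8,0],"gripper":1},
    {"rot":[0,0,0],"offset":[0,-4.2,0],"gripper":1},
    {"rot":[0,0,0],"offset":[0,-4.6,0],"gripper":1},
    {"rot":[0,0,0],"offset":[0,-5,0],"gripper":1}
  ]
}}

```text
time_s: 4.7
position: [0.4408, 0.1853, 0.1531]
tcp_rot: [[0.212, 0.977, 0.0], [0.977, -0.212, 0.001], [0.001, 0.0, -1.0]]
force: [2.0, -0.5, -0.1]
opening: 0.005
```

Call:
{"name": "arm_command", "arguments": {
  "targets": [
    {"rot":[0,0,0],"offset":[0,-0.2,0],"gripper":1},
    {"rot":[0,0,0],"offset":[0,-0.4,0],"gripper":1},
    {"rot":[0,0,0],"offset":[0,-0.6,0],"gripper":1},
    {"rot":[0,0,0],"offset":[0,-0.7,0],"gripper":1}
  ]
}}

```text
time_s: 5.1
position: [0.4338, 0.1869, 0.1531]
tcp_rot: [[0.213, 0.977, -0.0], [0.977, -0.213, 0.001], [0.001, -0.001, -1.0]]
force: [3.0, -0.5, -0.3]
opening: 0.007
```

Call:
{"name": "arm_command", "arguments": {
  "targets": [
    {"rot":[0,0,0],"offset":[0,-0.1,0],"gripper":1},
    {"rot":[0,0,0],"offset":[0,-0.2,0],"gripper":1},
    {"rot":[0,0,0],"offset":[0,-0.3,0],"gripper":1}
  ]
}}

```text
time_s: 5.4
position: [0.4317, 0.1874, 0.1532]
tcp_rot: [[0.212, 0.977, 0.002], [0.977, -0.212, 0.001], [0.002, 0.001, -1.0]]
force: [5.0, -2.0, -2.2]
opening: 0.001
```

Call:
{"name": "arm_command", "arguments": {
  "targets": [
    {"rot":[0,0,0],"offset":[0,-0.1,0],"gripper":1},
    {"rot":[0,0,0],"offset":[0,-0.2,0],"gripper":1},
    {"rot":[0,0,0],"offset":[0,-0.3,0],"gripper":1}
  ]
}}

```text
time_s: 5.7
position: [0.4312, 0.1877, 0.1534]
tcp_rot: [[0.211, 0.977, 0.007], [0.977, -0.211, 0.001], [0.002, 0.007, -1.0]]
force: [9.7, -6.0, -5.1]
opening: 0.008
```

The drawer is at its stop, with the force rising. I'll back off inside the gap, lift, and look.

Call:
{"name": "arm_command", "arguments": {
  "targets": [
    {"rot":[0,0,0],"offset":[0,0.6,0],"gripper":1},
    {"rot":[0,0,0],"offset":[0,1.0,0],"gripper":1},
    {"rot":[0,0,0],"offset":[0,1.0,-2],"gripper":1},
    {"rot":[0,0,0],"offset":[0,1.0,-6],"gripper":0.6},
    {"rot":[0,0,0],"offset":[0,1.0,-10],"gripper":0.3},
    {"rot":[0,0,0],"offset":[0,1.0,-14],"gripper":0.1},
    {"rot":[0,0,0],"offset":[0,1.0,-14],"gripper":0.1},
    {"rot":[0,0,0],"offset":[0,1.0,-14],"gripper":0.1}
  ]
}}

```text
time_s: 6.5
position: [0.4371, 0.1859, 0.2936]
tcp_rot: [[0.212, 0.977, -0.0], [0.977, -0.212, 0.002], [0.002, -0.001, -1.0]]
force: [-0.2, 0.1, -0.4]
opening: 0.375
```

```bash
python3 -c "
from h import *
s=bot.read_state();print(s['position'],s['opening'])
t=snap('top','t3');w=snap('wrist','w3')
f=np.hstack([cv2.resize(t['frame'][150:300,140:300],(400,375)),cv2.resize(w['frame'],(400,300)) if 0 else cv2.copyMakeBorder(cv2.resize(w['frame'],(400,300)),0,75,0,0,0)])[:,:,::-1];cv2.imwrite('pics/m3.png',f)
def pr(c,p): 
  q=c['view']@np.append(p,1); return c['cx']+c['fx']*q[0]/q[2],c['cy']+c['fy']*q[1]/q[2]
bar=np.array([.576,.156,0])-.165*EX
for i in (1,-1):
  p=bar+.127*EX+i*.05*EY+[0,0,.098]
  u,v=pr(w,p);print(p,'wrist',400+u*400/560,v*300/420,'top',[(a-b)*2.5 for a,b in zip(pr(t,p),(140,150))])
"
```

```text
[0.43705227 0.18593613 0.29359172] 0.37525994047200395
[0.54952379 0.21294743 0.098     ] wrist 638.3948759156551 223.39301722143213 top [np.float64(133.6440757030113), np.float64(194.03198393148364)]
[0.52822075 0.11524288 0.098     ] wrist 559.893145031879 223.38163825493868 top [np.float64(225.29812064726485), np.float64(212.3417079605521)]
```

View pics/m3.png

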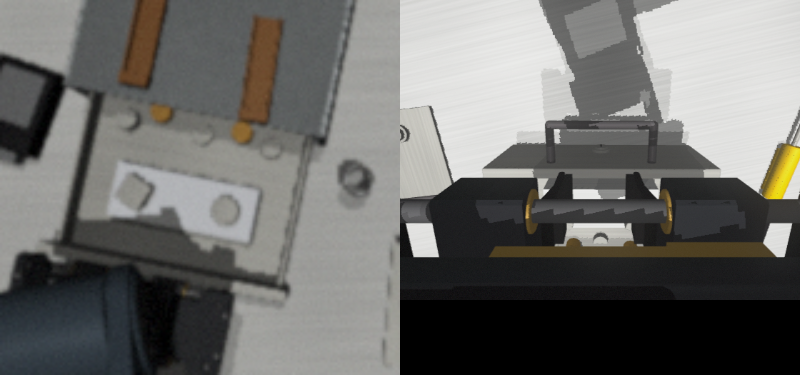

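The top crop shows the drawer open, with the square head at (134,193) and the round head at (225,211). Both match the prediction, so the round plunger is on the right at about (0.528, 0.115).

```bash
python3 -c "
from h import *
plan([.528,.115,.205])"
```

```text
rot [-0.24 -0.02  0.03] off cm [-4.97 10.49  8.64]
```

Call:
{"name": "arm_command", "arguments": {
  "targets": [
    {"rot":[0,0,0],"offset":[-2,4,2.5],"gripper":0},
    {"rot":[0,0,0],"offset":[-4,8,5],"gripper":0},
    {"rot":[0,0,0],"offset":[-5,10.5,8],"gripper":0},
    {"rot":[0,0,0],"offset":[-5,10.5,8.6],"gripper":0},
    {"rot":[0,0,0],"offset":[-5,10.5,8.6],"gripper":0},
    {"rot":[0,0,0],"offset":[-5,10.5,8.6],"gripper":0},
    {"rot":[0,0,0],"offset":[-5,10.5,8.6],"gripper":0}
  ]
}}

```text
time_s: 7.3
position: [0.5292, 0.1157, 0.2078]
tcp_rot: [[0.211, 0.977, 0.001], [0.977, -0.211, 0.002], [0.002, 0.0, -1.0]]
force: [-0.1, -0.1, -0.2]
opening: 0.986
```

```bash
cat >> h.py <<'E'
def pr(c,p): 
  q=c['view']@np.append(p,1); return c['cx']+c['fx']*q[0]/q[2],c['cy']+c['fy']*q[1]/q[2]
E
python3 -c "
from h import *
s=bot.read_state();print(s['position'],s['opening'],s['tcp_rot'][:,2])
w=snap('wrist','w4')
u,v=pr(w,[.528,.115,.098]);print(u,v)
x,y=150,110
cv2.imwrite('pics/w4z.png',cv2.resize(w['frame'][y:y+200,x:x+260,::-1],None,fx=3,fy=3));print((u-x)*3,(v-y)*3)
P=s['position']+s['tcp_rot']@[0,0,.07];u,v=pr(w,P);print('tips mid',(u-x)*3,(v-y)*3)
"
```

```text
[0.52920734 0.11566223 0.20781043] 0.9864608717985752 [ 5.07779065e-04  1.83235743e-03 -9.99998192e-01]
276.57142845101845 234.90217393187294
379.71428535305535 374.7065217956188
tips mid 385.31782848538165 464.27394173339854
```

View pics/w4z.png

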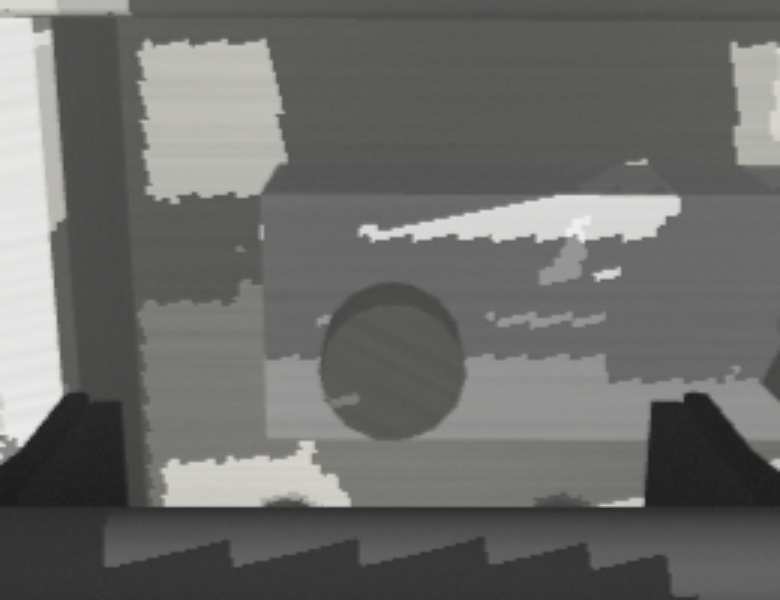

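The wrist crop shows the round head centred near (392,370) and the finger faces at 128 and 647, so the jaw midline is at about 388. That means moving about +1 mm along tool x and −2 mm along tool y. The square head is only just visible at the right edge.

Call:
{"name": "arm_command", "arguments": {
  "targets": [
    {"rot":[0,0,0],"offset":[0.1,-0.2,1],"gripper":0},
    {"rot":[0,0,0],"offset":[0.1,-0.2,2.5],"gripper":0},
    {"rot":[0,0,0],"offset":[0.1,-0.2,4],"gripper":0},
    {"rot":[0,0,0],"offset":[0.1,-0.2,5.3],"gripper":0},
    {"rot":[0,0,0],"offset":[0.1,-0.2,6.2],"gripper":0},
    {"rot":[0,0,0],"offset":[0.1,-0.2,6.6],"gripper":0},
    {"rot":[0,0,0],"offset":[0.1,-0.2,6.6],"gripper":0},
    {"rot":[0,0,0],"offset":[0.1,-0.2,6.6],"gripper":0}
  ]
}}

```text
time_s: 8.15
position: [0.5286, 0.1164, 0.1414]
tcp_rot: [[0.213, 0.977, 0.001], [0.977, -0.213, 0.002], [0.002, 0.001, -1.0]]
force: [0.8, 0.2, -0.1]
opening: 0.997
```

```bash
python3 -c "
from h import *
s=bot.read_state();print(s['position'],s['opening'],s['force'])
w=snap('wrist','w5')
x,y=100,100
cv2.imwrite('pics/w5z.png',cv2.resize(w['frame'][y:y+250,x:x+350,::-1],None,fx=2,fy=2))
"
```

```text
[0.52863846 0.11636212 0.14143302] 0.9968353366233863 [ 0.77167787  0.22661724 -0.13929225]
```

View pics/w5z.png

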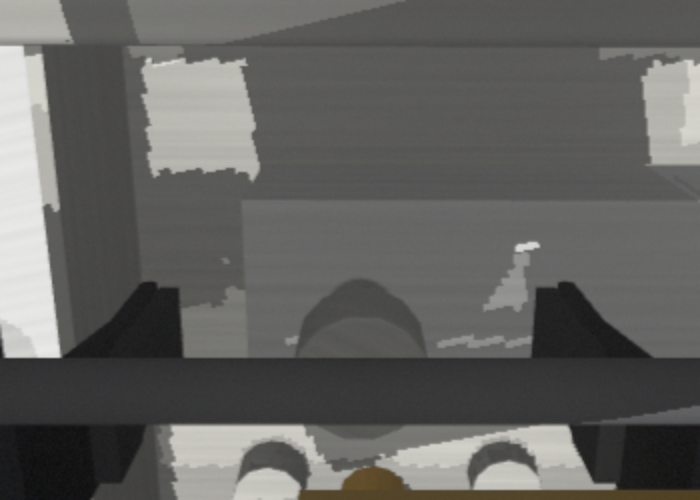

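The wrist crop shows the head centred at u≈362 between finger faces at 181 and 532 (middle 357), so I'll nudge +1 mm and close.

Call:
{"name": "arm_command", "arguments": {
  "targets": [
    {"rot":[0,0,0],"offset":[0.1,0,0],"gripper":0.3},
    {"rot":[0,0,0],"offset":[0.1,0,0],"gripper":0.5},
    {"rot":[0,0,0],"offset":[0.1,0,0],"gripper":0.6},
    {"rot":[0,0,0],"offset":[0.1,0,0],"gripper":0.6},
    {"rot":[0,0,0],"offset":[0.1,0,0],"gripper":0.62},
    {"rot":[0,0,0],"offset":[0.1,0,0],"gripper":0.64},
    {"rot":[0,0,0],"offset":[0.1,0,0],"gripper":0.66},
    {"rot":[0,0,0],"offset":[0.1,0,0],"gripper":0.68}
  ]
}}

```text
time_s: 9.0
position: [0.5285, 0.1173, 0.1412]
tcp_rot: [[0.213, 0.977, 0.0], [0.977, -0.213, 0.002], [0.002, 0.0, -1.0]]
force: [-0.4, 0.2, 0.2]
opening: 0.372
```

Call:
{"name": "arm_command", "arguments": {
  "targets": [
    {"rot":[0,0,0],"offset":[0,0,0],"gripper":0.8},
    {"rot":[0,0,0],"offset":[0,0,0],"gripper":1},
    {"rot":[0,0,0],"offset":[0,0,0],"gripper":1},
    {"rot":[0,0,0],"offset":[0,0,0],"gripper":1},
    {"rot":[0,0,0],"offset":[0,0,0],"gripper":1}
  ]
}}

```text
time_s: 9.5
position: [0.5285, 0.1173, 0.1412]
tcp_rot: [[0.213, 0.977, 0.0], [0.977, -0.213, 0.002], [0.002, 0.0, -1.0]]
force: [0.3, 1.0, -1.8]
opening: 0.334
```

The grip is good: 29 mm opening and about 1 N of side force. Now I'll lift slowly.

Call:
{"name": "arm_command", "arguments": {
  "targets": [
    {"rot":[0,0,0],"offset":[0,0,-0.15],"gripper":1},
    {"rot":[0,0,0],"offset":[0,0,-0.3],"gripper":1},
    {"rot":[0,0,0],"offset":[0,0,-0.45],"gripper":1},
    {"rot":[0,0,0],"offset":[0,0,-0.6],"gripper":1},
    {"rot":[0,0,0],"offset":[0,0,-0.8],"gripper":1},
    {"rot":[0,0,0],"offset":[0,0,-1.0],"gripper":1},
    {"rot":[0,0,0],"offset":[0,0,-1.0],"gripper":1}
  ]
}}

```text
time_s: 10.2
position: [0.5287, 0.1173, 0.1515]
tcp_rot: [[0.213, 0.977, 0.001], [0.977, -0.213, 0.002], [0.002, 0.001, -1.0]]
force: [0.6, 0.9, -3.2]
opening: 0.332
```

Call:
{"name": "arm_command", "arguments": {
  "targets": [
    {"rot":[0,0,0],"offset":[0,0,-0.2],"gripper":1},
    {"rot":[0,0,0],"offset":[0,0,-0.4],"gripper":1},
    {"rot":[0,0,0],"offset":[0,0,-0.6],"gripper":1},
    {"rot":[0,0,0],"offset":[0,0,-0.8],"gripper":1},
    {"rot":[0,0,0],"offset":[0,0,-1.0],"gripper":1},
    {"rot":[0,0,0],"offset":[0,0,-1.0],"gripper":1},
    {"rot":[0,0,0],"offset":[0,0,-1.0],"gripper":1}
  ]
}}

```text
time_s: 10.9
position: [0.5285, 0.1173, 0.1613]
tcp_rot: [[0.213, 0.977, 0.001], [0.977, -0.213, 0.002], [0.002, 0.0, -1.0]]
force: [0.7, -0.6, -2.2]
opening: 0.33
```

```bash
python3 -c "
from h import *
s=bot.read_state();print(s['position'],s['opening'],s['force'])
w=snap('wrist','w6');t=snap('top','t6')
cv2.imwrite('pics/m6.png',np.hstack([cv2.resize(t['frame'][130:280,100:300],(400,300)),cv2.resize(w['frame'],(400,300))])[:,:,::-1])
"
```

```text
[0.52853656 0.11728847 0.16125267] 0.3300002797752102 [ 0.73334811 -0.58715038 -2.18059844]
```

View pics/m6.png

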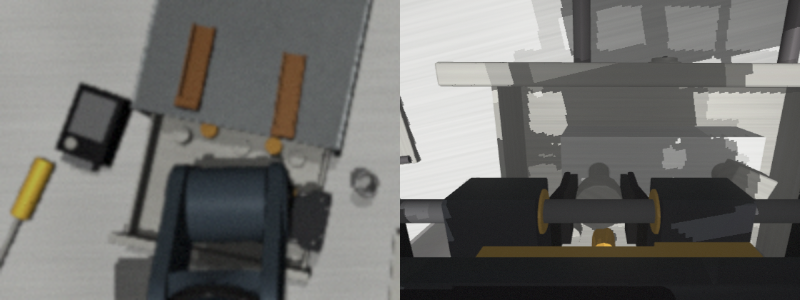

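The top crop shows the drawer open, with the guides, validator, spinner and tube in place. The wrist view shows the round head held between the pads at about (600,190). The TCP rose 20.1 mm, and the 2 N down-force matches the plunger's weight.

```bash
python3 -c "
from h import *
print(ticket.hand_in())"
```

```text
the job is handed in; nothing more can be done
None
```

The drawer is open and the round-headed plunger is held half-way out of its bore. I handed the job in at about 11 s of the 42 s allowed, with the gripper still closed on it.

- **Drawer:** I hooked the closed fingers behind the handle bar and pulled until the force rose to about 12 N in total at the stop. The last pictures show it still wide open.
- **Plunger:** I gripped the round head, on the right as seen from the robot, and the jaws closed to 29 mm on the 30 mm head. I lifted it straight up, and the TCP rose 20.1 mm (0.1412 to 0.1613 m). The side force was about 1 N, and the 2 N down-force matches the plunger's weight.
- **Everything else:** The two coin guides, the validator and the coin tube show no movement in the last top view, as does the part of the nut spinner in the crop. The cash door was outside that crop, so I did not recheck it.
- **Square plunger:** It was not touched. The arm hid it in the final top view, so I did not see it again after the lift.

No check failed. The wrist camera and my first estimate of the handle and head differed by 1–4 mm, and I corrected for that before hooking and gripping.

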